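Seat the briquette mould and hold its plunger ready above it

TASK

Get the paper-briquette press ready: pick up the aluminium mould by its collar, lower it gently over the two pins of the plywood base board until it lies flush, and let go of it. Then take the plunger with the rectangular foot (not the round one) out of the carton, carry it over the carton's raised flap and stop with it hovering upright about 15 mm above the mould's opening, centred and turned so that its foot would slide straight in, never touching the mould with it. Finish while still holding the plunger still there, and leave everything else where it is.

Things in the scene. Friction and masses are not known exactly. Their poses are not given: they have to be found in the camera images.
- base: Plywood base board, fixed to the table, 240 (x) x 120 (y) x 18 mm high; origin at the centre of its underside, z up. Two upright steel locating pins of 10 mm diameter stand on its long centre line at x = +75 and x = -75 mm; they rise 28 mm above the board, the upper 10 mm tapering to a 3 mm tip.
- seat (a point): Centre of the base board's top face (18 mm above the table), midway between the pins; axes as the board's. The mould's origin belongs here, its x along the board's x, either way round.
- mould: Loose aluminium mould, 0.4 kg, flat on the table: flange 190 (x) x 90 (y) x 8 mm with 13 mm through holes at x = +75 and -75 mm, y = 0; in its middle an upright rectangular collar, outside 90 (x) x 56 (y) mm, top 50 mm above the flange underside, walls 6 mm. Origin: centre of the underside, z up. Grip the collar across its 56 mm (fingers close along y).
- mouth (a point): Centre of the collar's open top, 50 mm above the mould's underside; axes as the mould's. The opening is 78 (x) x 44 (y) mm and goes right through.
- carton: Open cardboard carton, fixed to the table, 200 (x) x 300 (y) mm outside, walls and floor 5 mm thick, walls 85 mm high, except that on its +y side (towards the base board) the flap stands up to 141 mm above the table over the whole side. Origin at the centre of its underside.
- plunger: Loose wooden plunger, 0.28 kg, upright on the carton floor (underside 5 mm above the table): rectangular foot 68 (x) x 34 (y) x 26 mm high, on it an upright stem 40 (x) x 24 (y) mm whose top is 130 mm above the underside. Origin: centre of the foot underside, z up. Grip the stem near its top across its 24 mm (fingers close along y).
- round_plunger: Loose wooden plunger of another press, with the same stem and height but a round foot of 62 mm diameter, 26 mm high, standing in the same carton; the two may have changed places. Leave it. Origin at the centre of its underside.
- brick: Loose pressed paper brick, 78 x 34 x 30 mm high, lying between mould and base board. Origin at the centre of its underside. Leave it.
- bottle: Drink bottle, 64 mm diameter, 200 mm tall, standing at the back of the table. Origin at the centre of its underside. Leave it.
- tape: Empty tape core, a cardboard ring of 100 mm outside diameter, 24 mm high, flat on the table. Origin at the centre of its underside. Leave it.
- scissors: Scissors lying on the table, about 190 x 75 mm, 11 mm high, blades to the scissors' own +x. Origin under the pivot. Leave them.
- jar: White closed jar, 72 mm diameter, 90 mm tall. Origin at the centre of its underside. Leave it.
There are look-alikes about, which are no part of the job. Leave any red or turquoise look-alike of the plunger alone.

How it is judged:
By the outcome, as a careful person would: the job done as asked, in the order asked, and still so for the second after the job is handed in, while the arm keeps its last pose, push and grip.
It also fails if it takes over 72 s, if anything falls off the work surface, if the arm or the gripper's body presses on something with over 40 N, if the wrist force passes 120 N, or if a joint passes its speed limit or range.

ROBOT

A 6-joint arm with a two-finger parallel gripper is mounted at the origin on the work surface. World frame = base frame: x ahead of the robot, y to its left, z up, the work surface at z = 0. Lengths are in mm, angles in rad, forces in N, time in s.
With the tool pointing down it reaches from about 275 to 1000 mm from the base axis. Payload 8.4 kg.
Tool frame: the origin (TCP) lies midway between the tips of the shut fingers; the grasp point (between the pads) lies 19 mm behind it; z points along the fingers, y is the line along which they close (so a half turn about z gives the same grasp; the last joint's range is limited). The gripper opens to 85 mm and grips with 20 to 120 N. Pads are 22 mm wide; open, the fingers measure 114 mm over their backs; the gripper's body (76 mm by 85 mm) begins 54 mm behind the grasp point. The pads swing forward as they close: fully open they stand 13 mm farther back than shut.
Start: joints at [-1.229, 0.353, 1.633, -0, 1.155, -0.002], TCP at [210.666, -588.428, 231.281] pointing down, gripper open.
Joint ranges: [-2.63, 2.63], [-0.92, 2.1], [0.06, 2.66], [-1.3, 4.44], [0, 2.69], [-3.02, 3.02]. Speed limits (rad/s): [2.22, 2.22, 2.79, 3.14, 3.14, 3.14].

INTERFACE

Orientations are given as [roll, pitch, yaw] about the fixed x, y, z axes, in that order (R = Rz(yaw) Ry(pitch) Rx(roll)).
In Python, from rig import r, cams gives the robot as it stands. The module is installed in compiled form; this text tells all that it offers.
- The arm moves only by the tool send_rows, never from a script. Its argument "targets" is one flat list of numbers, 7 for each row, row after row: the shift along the tool's x, y, z in m, then the turn, a rotation vector about the tool's x, y, z in rad, then the opening, from -1 (shut) to 1 (fully open). In form: [tx, ty, tz, wx, wy, wz, fingers, tx, ty, tz, wx, wy, wz, fingers, ...]. A call has 1 to 12 rows; each row is the pose to reach, as a shift and turn from the pose commanded when the call began, along the tool's axes at that moment; what a row does not reach only later rows make up. A row lasts 1/12 s, in which the tool goes at most 41.7 mm and 7.16 degrees, less where a joint would pass 70% of its speed; a pose out of reach is approached as far as the arm can. A call with a gripper value outside its range is refused whole. The fingers move at their own pace and stop on an object; "grip_force" is the grip in N (left out, the last holds). Time passes only in rows, so rows that repeat a pose let the fingers close. It gives the time, the measured TCP pose, the force, the opening and the grip force at its end, in the units of the state.
- r.sense(): the state, without advancing time (a new reading comes with each control period).
- cams.grab_frame(name): name is "scene" or "top"; returns a dict with "color" (420x560x3 uint8, blue, green, red), "fx", "fy", "cx", "cy" (pixels), "k1" (the pictures are not rectified: a ray, as slopes to the right and down, at radius r is drawn at 1 + k1 r^2 times it, then the intrinsics apply), "xyz" and "attitude" of the camera in the world. Camera axes: x right, y down, z forward; pixel columns grow to the right and rows downward; lengths in mm; the calibration is good to about 2 mm. A picture is of the moment at which its call begins. There is no depth.
- r.sign_off(): hands the job in; it is judged then, once.
The state is a dict: "clock": time; "qpos": joint angles; "qvel": joint speeds; "joint_efforts": joint torques, N m; "eef_pos": TCP position; "tcp_rot": TCP orientation; "contact_force": force on the tool from outside, world axes, zero at the start; "wrist_torque": the same for the moment, N m; "opening": opening from 0.0 (shut) to 1.0 (fully open); "grasp_force": force on a finger pad.
Only numpy, scipy, OpenCV 4.12 (cv2) and the standard library are available. Lean on these libraries where they do the work, as an engineer would, in place of code of your own. Each camera call takes 0.05 s, during which the arm holds its last target. There are 200 camera calls.

## Working session

There is one attempt and no reset: what is moved stays moved. The work goes in short steps, Python scripts to look and compute and a tool call to move; the robot and the scene stay as the last step left them, time stands still between calls to the robot, and variables do not carry over. Pictures are saved under pics/ and viewed, at most 10 in all, crops included, and the job is handed in when it is done.

Besides the shell and the picture viewer there is one more tool, called after ">>>" in YAML: its name, and indented under it one key for each argument. send_rows: Moves the arm, as the interface text tells. Its arguments: {"type":"object","properties":{"targets":{"type":"array"},"grip_force":{"type":"number"}},"required":["targets"]}

```bash
mkdir -p pics; cat > h.py <<'E'
import numpy as np,cv2
from scipy.spatial.transform import Rotation as R
def grab(n):
    from rig import cams
    return cams.grab_frame(n)
def cam(f):
    a=np.array(f['attitude'],float)
    Rm=a if a.shape==(3,3) else R.from_euler('xyz',a).as_matrix()
    return Rm,np.array(f['xyz'],float)
def proj(f,P):
    Rm,c=cam(f);p=(np.atleast_2d(P)-c)@Rm
    s=p[:,:2]/p[:,2:];r2=(s**2).sum(1,keepdims=True);s=s*(1+f['k1']*r2)
    return s*[f['fx'],f['fy']]+[f['cx'],f['cy']]
def ray(f,uv):
    uv=np.atleast_2d(np.array(uv,float));d=(uv-[f['cx'],f['cy']])/[f['fx'],f['fy']];s=d.copy()
    for _ in range(20): s=d/(1+f['k1']*(s**2).sum(1,keepdims=True))
    Rm,c=cam(f);return c,np.c_[s,np.ones(len(s))]@Rm.T
def atz(f,uv,z):
    c,d=ray(f,uv);z=np.asarray(z,float);return c+d*((z-c[2])/d[:,2])[:,None]
E
python3 - <<'E'
from h import *
import pickle
from rig import r
for n in('scene','top'):
    f=grab(n);pickle.dump(f,open(n+'0.pkl','wb'))
    cv2.imwrite(f'pics/{n}0.png',cv2.resize(f['color'],(800,600)))
    print({k:v for k,v in f.items() if k!='color'})
print(r.sense())
E
```

```text
{'fx': 441.2770151889285, 'fy': 441.2770151889285, 'cx': 277.75534933296944, 'cy': 205.72469231617814, 'k1': -0.10883738717881145, 'xyz': array([ 973.75718103, -640.39092091,  693.72220683]), 'attitude': array([-2.2569166 , -0.01486623,  0.58867669])}
{'fx': 477.8843252399898, 'fy': 477.8843252399898, 'cx': 278.24691165307286, 'cy': 209.8435519880951, 'k1': -0.14988280934767587, 'xyz': array([ 497.58374917,   -1.83008106, 1185.58587891]), 'attitude': array([-3.07666702,  0.02362784, -1.57236957])}
{'clock': 0.1, 'qpos': array([-1.22940693e+00,  3.53605280e-01,  1.63404111e+00, -4.96657542e-06,
        1.15521436e+00, -2.37093842e-03]), 'qvel': array([-0.00110336, -0.00101511, -0.002683  , -0.00050109, -0.00037897,
        0.00045622]), 'joint_efforts': array([ 3.10396739e-03, -6.06351399e+01, -3.42820430e+01,  1.99341207e-04,
        4.06816063e-03,  2.63629332e-06]), 'eef_pos': array([ 210.51766645, -588.02962439,  230.62825903]), 'tcp_rot': array([-3.14032455e+00,  1.53468676e-06,  3.43762342e-01]), 'contact_force': array([ 0.1941899 , -1.17573279, -0.79881396]), 'wrist_torque': array([0.05150402, 0.03591571, 0.01513659]), 'grasp_force': 0.0, 'opening': 1.0033716232365495}
```

View pics/top0.png

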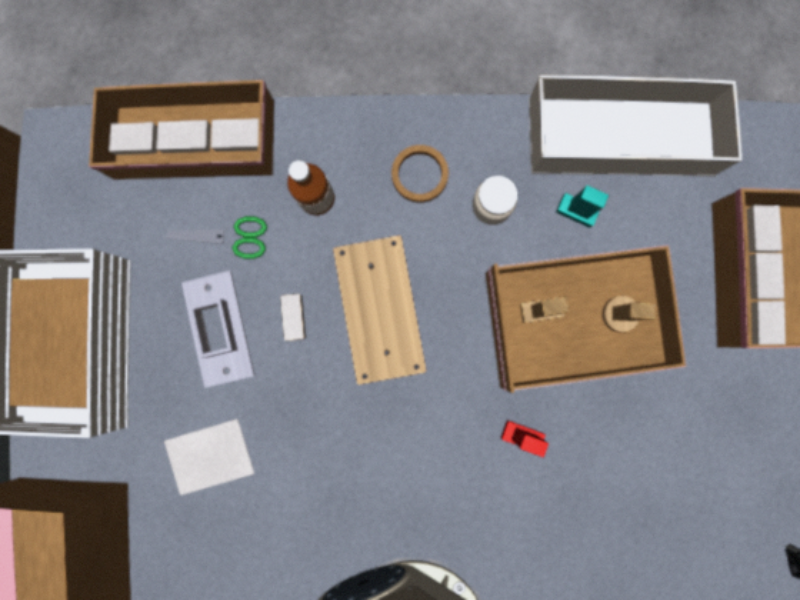

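View pics/scene0.png

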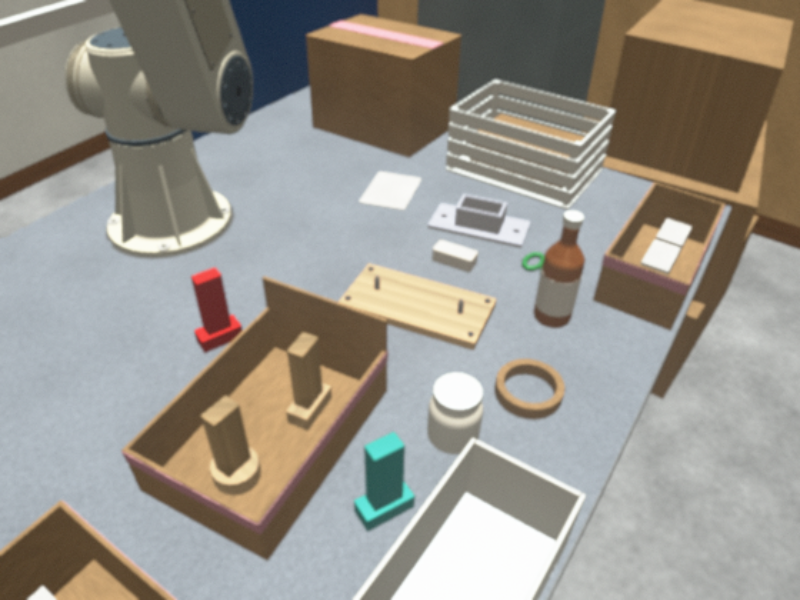

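The top view (800×600) shows the mould at (217,328), the base at (380,310) with pins at (371,266) and (387,352), and the brick at (292,317). The carton is at (587,318): rectangular plunger at (545,310), round plunger at (628,313), flap on its left side. The scene view agrees: the rectangular foot is nearest the flap.

```bash
cat >> h.py <<'E'
def ortho(f,x0,x1,y0,y1,z,s=3):
    # image: right=-y, up=+x, s px/mm
    ys=y1-(np.arange(int((y1-y0)*s))+.5)/s; xs=x1-(np.arange(int((x1-x0)*s))+.5)/s
    Y,X=np.meshgrid(ys,xs);uv=proj(f,np.c_[X.ravel(),Y.ravel(),np.full(X.size,z)]).astype(np.float32).reshape(X.shape+(2,))
    return cv2.remap(f['color'],uv[...,0],uv[...,1],cv2.INTER_CUBIC)
E
python3 - <<'E'
from h import *
import pickle
f=pickle.load(open('top0.pkl','rb'))
for n,p,z in(('mould h1',(208,287),8),('mould h2',(226,370),8),('collar',(213,328),50),('pin1',(371,266),46),('pin2',(387,352),46),('brick',(292,317),30),('plfoot',(543,310),31),('rnd',(622,314),31),('flapL',(490,268),141),('flapR',(511,390),141),('jar',(497,193),90)):
    print(n,atz(f,np.array([p])*.7,z)[0].round(1))
c=[cv2.resize(f['color'][150:280,115:310],(800,533),interpolation=cv2.INTER_CUBIC)]
cv2.imwrite('pics/a.png',c[0])
E
```

```text
mould h1 [597.8 360.2   8. ]
mould h2 [452.2 325.8   8. ]
collar [524.6 337.4  50. ]
pin1 [628.8  69.5  46. ]
pin2 [484.5  42.6  46. ]
brick [543.9 205.5  30. ]
plfoot [ 554.6 -221.6   31. ]
rnd [ 547.2 -358.3   31. ]
flapL [ 614.1 -119.7  141. ]
flapR [ 427.1 -150.2  141. ]
jar [ 742.9 -138.7   90. ]
```

View pics/a.png

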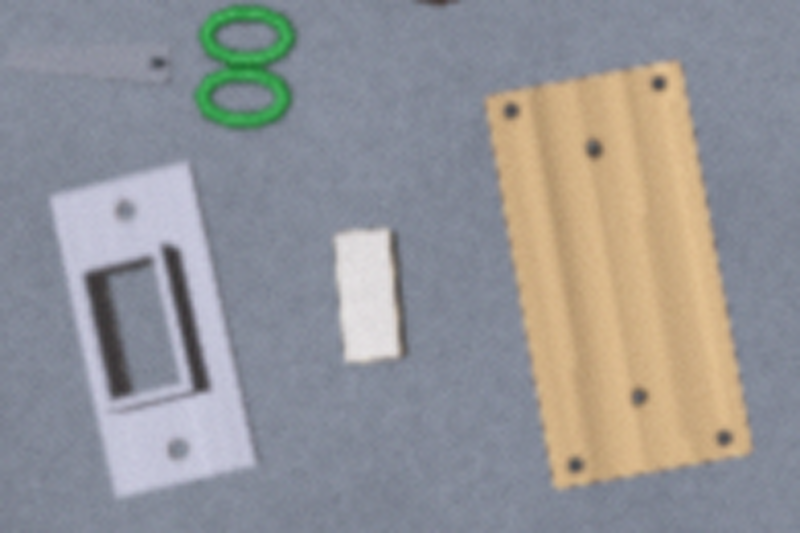

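The crop shows the flange holes at (124,210) and (178,448), and the board corners at (487,97), (682,62), (750,455) and (556,490). I'll fit the flange and board outlines in world coordinates.

```bash
cat >> h.py <<'E'
from scipy.optimize import least_squares
def rectfit(f,mask_uv,z,L,W,name=''):
    """world rect (centre, yaw of long axis, near 0) from contour pixels"""
    P=atz(f,mask_uv,z)[:,:2].astype(np.float32)
    (cx,cy),(w,h),a=cv2.minAreaRect(P)
    yaw=np.deg2rad(a if w>h else a+90); yaw=(yaw+np.pi/2)%np.pi-np.pi/2
    # refine with known size: distance of points to rectangle boundary
    def res(p):
        c,s=np.cos(p[2]),np.sin(p[2]);q=np.abs((P-p[:2])@np.array([[c,-s],[s,c]]))-[L/2+p[3],W/2+p[3]]
        return np.where((q>0).all(1),np.hypot(*q.T),q.max(1))
    o=least_squares(res,[cx,cy,yaw,0],loss='soft_l1')
    print(name,'minrect',np.round([cx,cy,w,h],1),'fit x,y,yaw,grow',o.x.round(4),'rms',np.sqrt((o.fun**2).mean()).round(2))
    return o.x
def biggest(m):
    c=max(cv2.findContours(m.astype(np.uint8),0,cv2.CHAIN_APPROX_NONE)[0],key=cv2.contourArea);return c[:,0]
def box(m,x0,x1,y0,y1):
    o=np.zeros_like(m);o[y0:y1,x0:x1]=m[y0:y1,x0:x1];return o
E
python3 - <<'E'
from h import *
import pickle
f=pickle.load(open('top0.pkl','rb'));I=f['color'].astype(int);b,g,r=I[...,0],I[...,1],I[...,2]
wood=box((r-b)>20,225,305,155,275)
rectfit(f,biggest(wood),18,240,120,'base')
lum=(b+g+r)/3
print('lum flange',I[215,150],I[265,150],'table',I[240,190],I[195,120])
for t in (160,170,180):
    m=box((lum>t),120,185,180,280); m=cv2.morphologyEx(m.astype(np.uint8),cv2.MORPH_CLOSE,np.ones((3,3)))
    rectfit(f,biggest(m),8,190,90,'mould%d'%t)
# holes/pins
def uv(p): return np.array(p)*195/800+[115,150]
print('holes',atz(f,uv([(124.5,210),(178,448)]),6).round(1), 'pin',atz(f,uv([(594,149),(639,397)]),40).round(1))
E
```

```text
base minrect [558.1  58.  241.  120.9] fit x,y,yaw,grow [ 5.581058e+02  5.801750e+01  1.799000e-01 -8.251000e-01] rms 0.71
lum flange [130 121 116] [217 199 197] table [154 141 135] [147 132 126]
mould160 minrect [524.8 344.4 192.9  91.5] fit x,y,yaw,grow [ 5.246820e+02  3.442804e+02  2.362000e-01 -4.245000e-01] rms 0.82
mould170 minrect [524.9 344.  190.5  90. ] fit x,y,yaw,grow [ 5.248565e+02  3.440965e+02  2.365000e-01 -1.234100e+00] rms 0.75
mould180 minrect [524.6 343.9 188.7  88.3] fit x,y,yaw,grow [ 5.246734e+02  3.440868e+02  2.350000e-01 -2.126100e+00] rms 0.77
holes [[597.3 361.4   6. ]
 [451.6 325.9   6. ]] pin [[629.2  69.6  40. ]
 [483.6  43.2  40. ]]
```

>>> send_rows:
  targets: [0.01,-0.012,0,0,0,0,1,0.03,-0.037,0,0,0,0.02,1,0.052,-0.066,0,0,0,0.05,1,0.077,-0.097,0,0,0,0.08,1,0.102,-0.129,0,0,0,0.108,1,0.127,-0.161,0,0,0,0.108,1,0.152,-0.193,0,0,0,0.108,1,0.177,-0.225,0,0,0,0.108,1,0.202,-0.256,0,0,0,0.108,1,0.227,-0.287,0,0,0,0.108,1,0.252,-0.318,0,0,0,0.108,1,0.277,-0.35,0,0,0,0.108,1]

```text
clock: 1.1
eef_pos: [353.5, -163.8, 231.3]
tcp_rot: [3.141, -0.0, 0.235]
contact_force: [2.3, 0.5, 0.4]
opening: 0.998
grasp_force: 0.0
```

```bash
cat > d.py <<'E'
import sys,numpy as np
from rig import r
from scipy.spatial.transform import Rotation as R
s=r.sense();p=np.array(s['eef_pos']);Rm=R.from_euler('xyz',s['tcp_rot'])
print('t',round(s['clock'],2),'pos',p.round(1),'rot',np.round(s['tcp_rot'],4),'F',np.round(s['contact_force'],1),'T',np.round(s['wrist_torque'],2),'open',round(s['opening'],3),'grip',round(s['grasp_force'],1),'q6',round(s['qpos'][5],2))
if len(sys.argv)>4:
    x,y,z,w=map(float,sys.argv[1:5]);t=R.from_euler('xyz',[np.pi,0,w])
    print('shift m',(Rm.inv().apply(np.array([x,y,z])-p)/1000).round(4),'turn',(Rm.inv()*t).as_rotvec().round(4))
E
python3 d.py 524.8 344.1 231 0.236
```

```text
t 1.1 pos [ 353.5 -163.8  231.3] rot [ 3.1414e+00 -3.0000e-04  2.3530e-01] F [2.3 0.5 0.4] T [ 0.02 -0.02  0.01] open 0.998 grip 0.0 q6 0.9
shift m [ 2.85e-01 -4.54e-01  3.00e-04] turn [ 0.0002 -0.0003 -0.0007]
```

>>> send_rows:
  targets: [0.021,-0.033,0,0,0,0,1,0.042,-0.067,0,0,0,0,1,0.063,-0.1,0,0,0,0,1,0.084,-0.134,0,0,0,0,1,0.105,-0.168,0,0,0,0,1,0.126,-0.202,0,0,0,0,1,0.147,-0.235,0,0,0,0,1,0.168,-0.268,0,0,0,0,1,0.189,-0.302,0,0,0,0,1,0.21,-0.336,0,0,0,0,1,0.231,-0.369,0,0,0,0,1,0.252,-0.402,0,0,0,0,1]

```text
clock: 2.1
eef_pos: [504.5, 286.3, 230.9]
tcp_rot: [3.141, 0.001, 0.236]
contact_force: [1.1, -0.9, 0.1]
opening: 1.0
grasp_force: 0.0
```

```bash
python3 d.py 524.8 344.1 100 0.236
```

```text
t 2.1 pos [504.5 286.3 230.9] rot [3.1414e+00 6.0000e-04 2.3630e-01] F [ 1.1 -0.9  0.1] T [-0.06  0.01  0.05] open 1.0 grip 0.0 q6 1.85
shift m [ 0.0333 -0.0515  0.1309] turn [0.0002 0.0006 0.0003]
```

>>> send_rows:
  targets: [0.018,-0.028,0,0,0,0,1,0.03,-0.046,0.015,0,0,0,1,0.033,-0.0505,0.045,0,0,0,1,0.033,-0.0505,0.08,0,0,0,1,0.033,-0.0505,0.11,0,0,0,1,0.033,-0.0505,0.131,0,0,0,1,0.033,-0.0505,0.131,0,0,0,1,0.033,-0.0505,0.131,0,0,0,1]

```text
clock: 2.77
eef_pos: [524.1, 340.6, 99.3]
tcp_rot: [3.141, 0.003, 0.236]
contact_force: [0.6, -0.4, -0.2]
opening: 1.0
grasp_force: 0.0
```

```bash
python3 d.py 524.8 344.1 20 0.236
```

```text
t 2.77 pos [524.1 340.6  99.3] rot [3.1406e+00 2.8000e-03 2.3580e-01] F [ 0.6 -0.4 -0.2] T [-0.03 -0.01 -0.01] open 1.0 grip 0.0 q6 1.91
shift m [ 0.0017 -0.0034  0.0793] turn [ 0.001   0.0028 -0.0002]
```

>>> send_rows:
  targets: [0.001,-0.0025,0.015,0,0,0,1,0.0017,-0.0034,0.035,0,0.002,0,1,0.0017,-0.0034,0.055,0,0.0028,0,1,0.0017,-0.0034,0.07,0,0.0028,0,1,0.0017,-0.0034,0.078,0,0.0028,0,1,0.0017,-0.0034,0.079,0,0.0028,0,1,0.0017,-0.0034,0.079,0,0.0028,0,1,0.0017,-0.0034,0.079,0,0.0028,0,1]

```text
clock: 3.43
eef_pos: [526.8, 345.3, 22.9]
tcp_rot: [-3.141, -0.005, 0.236]
contact_force: [0.1, -0.1, 0.2]
opening: 1.004
grasp_force: 0.0
```

```bash
python3 d.py 524.8 344.1 20 0.236; python3 - <<'E'
from h import *
import pickle
f=grab('scene');pickle.dump(f,open('scene1.pkl','wb'));u=proj(f,[[525,344,30]])[0].astype(int);print(u)
x,y=max(u[0]-60,0),max(u[1]-60,0);cv2.imwrite('pics/s1.png',cv2.resize(f['color'][y:y+90,x:x+120],(800,600),interpolation=cv2.INTER_CUBIC))
E
```

```text
t 3.43 pos [526.8 345.3  22.9] rot [-3.1408 -0.0049  0.2357] F [ 0.1 -0.1  0.2] T [-0.01 -0.03  0.01] open 1.004 grip 0.0 q6 1.91
shift m [-0.0022  0.0007  0.0029] turn [-0.0008 -0.0049 -0.0003]
[335 148]
```

View pics/s1.png

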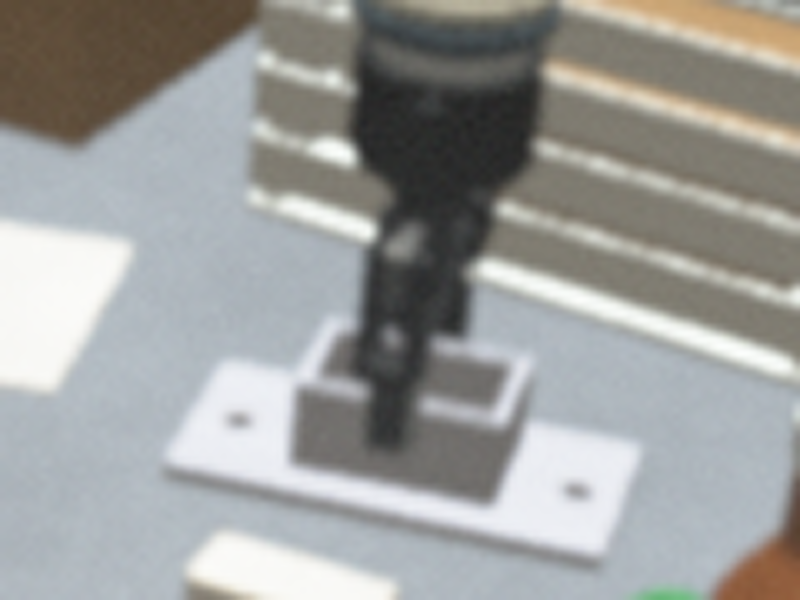

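The fingers straddle the collar, with the near tip at (390,445) just above the flange. I'll check whether the pose reading settles before closing.

>>> send_rows:
  targets: [0,0,0.0,0,0,0,1,0,0,0.0,0,0,0,1,0,0,0.0,0,0,0,1]

```text
clock: 3.73
eef_pos: [526.0, 344.9, 21.9]
tcp_rot: [-3.141, -0.004, 0.236]
contact_force: [1.1, -0.2, 0.4]
opening: 0.999
grasp_force: 0.0
```

```bash
python3 d.py 524.8 344.1 20 0.236
```

```text
t 3.73 pos [526.  344.9  21.9] rot [-3.1413 -0.0035  0.2358] F [ 1.1 -0.2  0.4] T [-0.02 -0.02  0.05] open 0.999 grip 0.0 q6 1.91
shift m [-0.0013  0.0005  0.0018] turn [-0.0003 -0.0035 -0.0002]
```

>>> send_rows:
  targets: [-0.001,0,0.001,0,-0.003,0,1,-0.001,0,0.001,0,-0.003,0,1,-0.001,0,0.001,0,-0.003,0,0.2,-0.001,0,0.001,0,-0.003,0,0.0,-0.001,0,0.001,0,-0.003,0,-0.3,-0.001,0,0.001,0,-0.003,0,-0.6,-0.001,0,0.001,0,-0.003,0,-1,-0.001,0,0.001,0,-0.003,0,-1,-0.001,0,0.001,0,-0.003,0,-1,-0.001,0,0.001,0,-0.003,0,-1]
  grip_force: 60

```text
clock: 4.57
eef_pos: [524.9, 344.6, 20.5]
tcp_rot: [-3.141, -0.0, 0.236]
contact_force: [-0.9, -0.6, 5.1]
opening: 0.644
grasp_force: 65.4
```

```bash
python3 d.py 524.8 344.1 100 0.236
```

```text
t 4.57 pos [524.9 344.6  20.5] rot [-3.1415e+00 -1.0000e-04  2.3580e-01] F [-0.9 -0.6  5.1] T [-0.11  0.14 -0.01] open 0.644 grip 65.4 q6 1.91
shift m [-0.0002  0.0004 -0.0795] turn [-0.0001 -0.0001 -0.0002]
```

>>> send_rows:
  targets: [0,0,-0.004,0,0,0,-1,0,0,-0.012,0,0,0,-1,0,0,-0.026,0,0,0,-1,0,0,-0.042,0,0,0,-1,0,0,-0.058,0,0,0,-1,0,0,-0.07,0,0,0,-1,0,0,-0.077,0,0,0,-1,0,0,-0.08,0,0,0,-1,0,0,-0.08,0,0,0,-1]

```text
clock: 5.32
eef_pos: [525.0, 344.7, 101.1]
tcp_rot: [-3.141, -0.001, 0.236]
contact_force: [0.5, 0.2, -3.3]
opening: 0.648
grasp_force: 64.5
```

```bash
python3 d.py 558.2 58.5 100 0.18
```

```text
t 5.32 pos [525.  344.7 101.1] rot [-3.1412e+00 -8.0000e-04  2.3580e-01] F [ 0.5  0.2 -3.3] T [-0.07 -0.02 -0.02] open 0.648 grip 64.5 q6 1.91
shift m [-0.0346  0.286   0.001 ] turn [-0.0004 -0.0008  0.0558]
```

>>> send_rows:
  targets: [-0.001,0.01,0,0,0,0.002,-1,-0.004,0.033,0,0,0,0.006,-1,-0.008,0.064,0,0,0,0.012,-1,-0.012,0.099,0,0,0,0.019,-1,-0.016,0.134,0,0,0,0.026,-1,-0.02,0.169,0,0,0,0.033,-1,-0.025,0.204,0,0,0,0.04,-1,-0.029,0.239,0,0,0,0.047,-1,-0.032,0.264,0,0,0,0.052,-1,-0.034,0.279,0,0,0,0.055,-1,-0.0345,0.286,0,0,0,0.056,-1,-0.0345,0.286,0,0,0,0.056,-1]

```text
clock: 6.32
eef_pos: [557.6, 56.6, 99.6]
tcp_rot: [3.142, 0.002, 0.178]
contact_force: [0.4, 0.5, -3.9]
opening: 0.645
grasp_force: 64.7
```

>>> send_rows:
  targets: [0,0,0,0,0,0,-1,0,0,0,0,0,0,-1,0,0,0,0,0,0,-1,0,0,0,0,0,0,-1,0,0,0,0,0,0,-1]

```text
clock: 6.73
eef_pos: [558.0, 59.1, 100.3]
tcp_rot: [-3.142, 0.0, 0.181]
contact_force: [-0.2, 0.3, -3.7]
opening: 0.645
grasp_force: 64.7
```

```bash
python3 d.py 558.2 58.5 66 0.18; python3 - <<'E'
from h import *
import pickle
f=grab('top');pickle.dump(f,open('top2.pkl','wb'))
cv2.imwrite('pics/t2.png',cv2.resize(f['color'][140:285,200:330],(538,600),interpolation=cv2.INTER_CUBIC))
I=f['color'].astype(int);b,g,r=I[...,0],I[...,1],I[...,2];lum=(b+g+r)/3
m=box((lum>170)&(r-b<20),215,310,155,275)
c=biggest(m);rectfit(f,c,88,190,90,'mould')
E
```

```text
t 6.73 pos [558.   59.1 100.3] rot [-3.1416e+00  1.0000e-04  1.8100e-01] F [-0.2  0.3 -3.7] T [-0.04 -0.02  0.04] open 0.645 grip 64.7 q6 1.49
shift m [0.0001 0.0006 0.0343] turn [-0.      0.0001  0.001 ]
mould minrect [589.3  92.9  40.5 129.7] fit x,y,yaw,grow [588.8373  96.5528  14.2277 -27.0935] rms 2.39
```

View pics/t2.png

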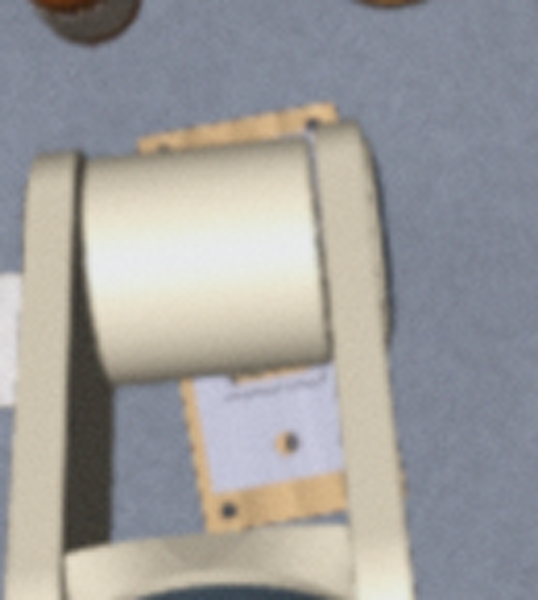

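The near flange hole is at (287,442) in the crop, with the pin visible through it. I'll quantify that and cross-check the base pose with the scene camera.

```bash
python3 - <<'E'
from h import *
import pickle
f=pickle.load(open('top2.pkl','rb'))
uv=np.array([[287,442]])*130/538.+[200,140]
print('hole2 meas',atz(f,uv,87).round(1))
def pt(c,yaw,l): return np.array([c[0]+np.cos(yaw)*l,c[1]+np.sin(yaw)*l])
print('hole2 expected (tcp based, mould off -.1,-.4)',pt((557.9,58.7),.181,-75),'pin2',pt((558.1,58.0),.18,-75))
# scene-camera base fit
g=pickle.load(open('scene0.pkl','rb'));I=g['color'].astype(int);b,gg,r=I[...,0],I[...,1],I[...,2]
m=box((r-b>20)&((r+b+gg)/3>110),237,350,183,243)
c=biggest(m);c=c[(c[:,0]>240)&(c[:,1]<242)]
rectfit(g,c,18,240,120,'base scene')
lum=(b+gg+r)/3
m2=cv2.morphologyEx(box(lum>165,298,372,135,172).astype(np.uint8),cv2.MORPH_CLOSE,np.ones((3,3)))
rectfit(g,biggest(m2),8,190,90,'mould scene')
s=grab('scene');pickle.dump(s,open('scene2.pkl','wb'))
cv2.imwrite('pics/s2.png',cv2.resize(s['color'][130:250,225:365],(700,600),interpolation=cv2.INTER_CUBIC))
E
```

```text
hole2 meas [[484.1  44.6  87. ]]
hole2 expected (tcp based, mould off -.1,-.4) [484.12518715  45.19900044] pin2 [484.31172304  44.57278199]
base scene minrect [562.4  52.3 243.6 135.3] fit x,y,yaw,grow [5.608547e+02 5.459800e+01 1.762000e-01 2.796400e+00] rms 2.85
mould scene minrect [521.1 365.8 238.8 195.4] fit x,y,yaw,grow [491.8071 344.5005   0.6236  51.1062] rms 20.79
```

View pics/s2.png

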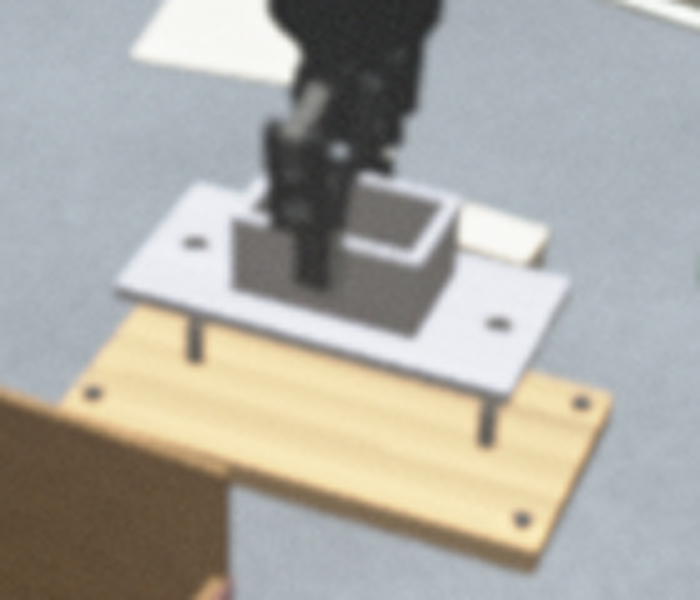

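Scene crop: pin feet at (195,360) and (486,445), flange holes at (195,243) and (498,323). I'll compare these pairs.

```bash
python3 - <<'E'
from h import *
import pickle
s=pickle.load(open('scene2.pkl','rb'))
U=lambda p:np.array(p)/5.+[225,130]-0.4
pin=atz(s,U([(195,360),(486,444)]),18);hol=atz(s,U([(195,243),(498,323)]),87)
print(pin.round(1),hol.round(1),'mid diff',(hol-pin).mean(0).round(1))
for a in(pin,hol):d=a[1]-a[0];print(np.hypot(*d[:2]).round(1),np.arctan2(d[1],d[0]).round(3))
E
```

```text
[[486.6  45.1  18. ]
 [634.7  71.5  18. ]] [[485.8  46.8  87. ]
 [632.9  74.6  87. ]] mid diff [-1.3  2.4 69. ]
150.4 0.176
149.7 0.187
```

>>> send_rows:
  targets: [0.0002,0.0006,0.004,0,0,0.001,-1,0.0002,0.0006,0.011,0,0,0.001,-1,0.0002,0.0006,0.019,0,0,0.001,-1,0.0002,0.0006,0.026,0,0,0.001,-1,0.0002,0.0006,0.031,0,0,0.001,-1,0.0002,0.0006,0.033,0,0,0.001,-1,0.0002,0.0006,0.036,0,0,0.001,-1,0.0002,0.0006,0.039,0,0,0.001,-1,0.0002,0.0006,0.042,0,0,0.001,-1,0.0002,0.0006,0.045,0,0,0.001,-1]

```text
clock: 7.67
eef_pos: [558.5, 57.8, 55.2]
tcp_rot: [3.142, -0.0, 0.179]
contact_force: [0.1, -1.2, -3.3]
opening: 0.644
grasp_force: 64.7
```

```bash
python3 d.py 558.2 58.2 38.5 0.18
```

```text
t 7.67 pos [558.5  57.8  55.2] rot [ 3.1416e+00 -2.0000e-04  1.7880e-01] F [ 0.1 -1.2 -3.3] T [-0.02  0.06 -0.03] open 0.644 grip 64.7 q6 1.49
shift m [-0.0003 -0.0004  0.0167] turn [ 0.     -0.0002 -0.0012]
```

Past the taper with no side load. I'll continue down gently.

>>> send_rows:
  targets: [0,0,0.003,0,0,0,-1,0,0,0.006,0,0,0,-1,0,0,0.009,0,0,0,-1,0,0,0.011,0,0,0,-1,0,0,0.013,0,0,0,-1,0,0,0.014,0,0,0,-1,0,0,0.0145,0,0,0,-1,0,0,0.0145,0,0,0,-1]

```text
clock: 8.33
eef_pos: [558.3, 57.8, 40.7]
tcp_rot: [-3.142, 0.0, 0.179]
contact_force: [0.9, 0.4, -3.8]
opening: 0.643
grasp_force: 64.7
```

```bash
python3 d.py 558.2 58.2 38.5 0.18
```

```text
t 8.33 pos [558.3  57.8  40.7] rot [-3.1416e+00  3.0000e-04  1.7880e-01] F [ 0.9  0.4 -3.8] T [0. 0. 0.] open 0.643 grip 64.7 q6 1.49
shift m [-0.0001 -0.0004  0.0022] turn [-0.      0.0003 -0.0012]
```

>>> send_rows:
  targets: [0,0,0.0006,0,0,0,-1,0,0,0.0012,0,0,0,-1,0,0,0.0018,0,0,0,-1,0,0,0.0024,0,0,0,-1,0,0,0.0026,0,0,0,-1,0,0,0.0026,0,0,0,-1,0,0,0.0026,0,0,0,-1]

```text
clock: 8.92
eef_pos: [558.4, 57.8, 38.5]
tcp_rot: [3.142, 0.0, 0.179]
contact_force: [-2.3, 0.0, 3.6]
opening: 0.645
grasp_force: 65.4
```

```bash
python3 d.py 558.2 58.2 38.5 0.18
```

```text
t 8.92 pos [558.4  57.8  38.5] rot [3.1416e+00 1.0000e-04 1.7880e-01] F [-2.3  0.   3.6] T [-0.05  0.3  -0.  ] open 0.645 grip 65.4 q6 1.49
shift m [-0.0001 -0.0004 -0.    ] turn [ 0.      0.0001 -0.0012]
```

Seated: the force went from -3.8 to +3.6 N at exactly the flush height. Next I'll release and rise.

>>> send_rows:
  targets: [0,0,0,0,0,0,0.4,0,0,0,0,0,0,0.7,0,0,0,0,0,0,1,0,0,0,0,0,0,1,0,0,0,0,0,0,1,0,0,0,0,0,0,1,0,0,-0.006,0,0,0,1,0,0,-0.02,0,0,0,1,0,0,-0.045,0,0,0,1,0,0,-0.08,0,0,0,1,0,0,-0.12,0,0,0,1,0,0,-0.16,0,0,0,1]

```text
clock: 9.92
eef_pos: [557.7, 57.7, 199.9]
tcp_rot: [-3.142, 0.001, 0.179]
contact_force: [1.0, 0.7, -0.9]
opening: 1.001
grasp_force: 0.0
```

```bash
python3 - <<'E'
from h import *
import pickle
f=pickle.load(open('top0.pkl','rb'))
o=ortho(f,500,610,-300,-170,31,5) # 650x550 : col=( -170-y)*5,row=(610-x)*5
cv2.imwrite('pics/p.png',o)
E
python3 d.py 555 -222 231 0.14
```

```text
t 9.92 pos [557.7  57.7 199.9] rot [-3.1415e+00  1.2000e-03  1.7880e-01] F [ 1.   0.7 -0.9] T [ 0.01 -0.07 -0.01] open 1.001 grip 0.0 q6 1.49
shift m [-0.0524  0.2748 -0.031 ] turn [-0.0001  0.0012  0.0388]
```

View pics/p.png

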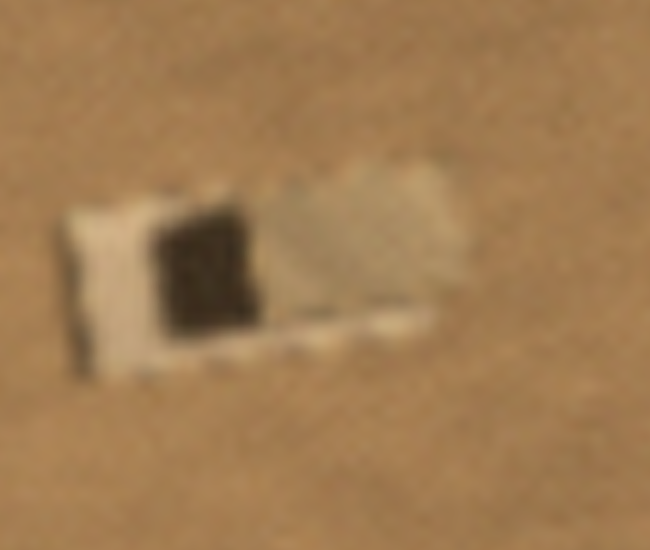

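The ortho (z=31, 5 px/mm) shows the foot's short edge from (70,210) to (90,375) and its long edge from (90,375) to (435,320). The stem top is centred at about (355,240). So the plunger's long axis runs nearly along world y (yaw ≈ -1.415), with its centre at about (556.5,-220) from both foot and stem top. I therefore need to turn about +1.55.

>>> send_rows:
  targets: [-0.002,0.01,0,0,0,-0.06,1,-0.006,0.032,0,0,0,-0.18,1,-0.011,0.058,0,0,0,-0.3,1,-0.015,0.083,0,0,0,-0.42,1,-0.02,0.108,0,0,0,-0.54,1,-0.025,0.133,0,0,0,-0.66,1,-0.029,0.158,0,0,0,-0.78,1,-0.034,0.183,0,0,0,-0.9,1,-0.039,0.208,0,0,0,-1.02,1,-0.043,0.233,0,0,0,-1.14,1,-0.047,0.255,0,0,0,-1.26,1,-0.05,0.268,0,0,0,-1.38,1]

```text
clock: 10.92
eef_pos: [556.8, -217.1, 198.7]
tcp_rot: [3.141, 0.001, 1.564]
contact_force: [-0.2, -0.8, -0.4]
opening: 0.999
grasp_force: 0.0
```

```bash
python3 d.py 556.5 -220 170 1.725
```

```text
t 10.92 pos [ 556.8 -217.1  198.7] rot [3.1412e+00 8.0000e-04 1.5637e+00] F [-0.2 -0.8 -0.4] T [-0.03 -0.   -0.01] open 0.999 grip 0.0 q6 -0.37
shift m [-0.0029 -0.0003  0.0287] turn [ 0.0003  0.0008 -0.1613]
```

>>> send_rows:
  targets: [-0.003,0,0.005,0,0,-0.08,1,-0.003,0,0.015,0,0,-0.16,1,-0.003,0,0.025,0,0,-0.161,1,-0.003,0,0.029,0,0,-0.161,1,-0.003,0,0.029,0,0,-0.161,1,-0.003,0,0.029,0,0,-0.161,1]

```text
clock: 11.42
eef_pos: [556.7, -217.5, 169.1]
tcp_rot: [-3.141, -0.0, 1.718]
contact_force: [-0.5, 0.4, 0.2]
opening: 1.001
grasp_force: 0.0
```

```bash
python3 d.py 556.5 -220 108 1.725; python3 - <<'E'
from h import *
import pickle
s=grab('scene');t=grab('top');pickle.dump((s,t),open('v3.pkl','wb'))
u=proj(s,[[556.5,-220,120]])[0].astype(int);print(u)
a=cv2.resize(s['color'][u[1]-60:u[1]+60,u[0]-40:u[0]+40],(400,600),interpolation=cv2.INTER_CUBIC)
u=proj(t,[[558,58,20]])[0].astype(int)
b=cv2.resize(t['color'][u[1]-60:u[1]+60,u[0]-40:u[0]+40],(400,600),interpolation=cv2.INTER_CUBIC)
cv2.imwrite('pics/v3.png',np.hstack([a,b]))
I=t['color'].astype(int);bb,g,r=I[...,0],I[...,1],I[...,2]
m=box((r-bb)>15,225,305,155,275)==0
m=box(((bb+g+r)/3>165)&(r-bb<12),u[0]-45,u[0]+40,u[1]-60,u[1]+60).astype(np.uint8)
m=cv2.morphologyEx(m,cv2.MORPH_CLOSE,np.ones((3,3)));rectfit(t,biggest(m),26,190,90,'mould')
E
```

```text
t 11.42 pos [ 556.7 -217.5  169.1] rot [-3.1408e+00 -3.0000e-04  1.7184e+00] F [-0.5  0.4  0.2] T [ 0.01  0.02 -0.01] open 1.001 grip 0.0 q6 -0.52
shift m [-0.0025 -0.0005  0.0611] turn [-0.0008 -0.0003 -0.0066]
[211 245]
mould minrect [558.6  58.  188.6  88.5] fit x,y,yaw,grow [ 5.585279e+02  5.795190e+01  1.791000e-01 -1.911000e+00] rms 0.7
```

View pics/v3.png

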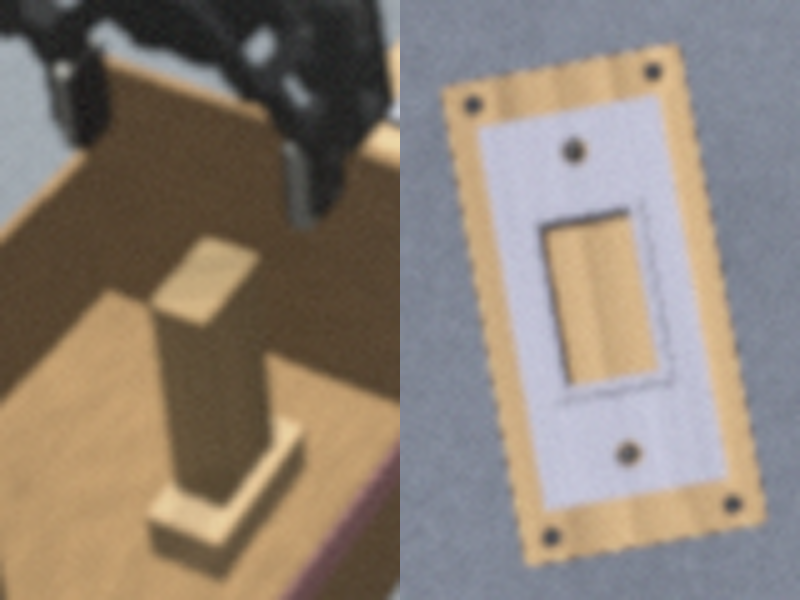

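Right half: the mould lies on the pins, fit (558.5,58.0), yaw 0.179, flush. Left half: the stem-top corners are at (150,298), (205,240), (260,258) and (205,325). I'll check the stem in the scene camera.

```bash
python3 - <<'E'
from h import *
import pickle
s,t=pickle.load(open('v3.pkl','rb'))
P=atz(s,np.array([(150,298),(205,240),(260,258),(205,325)])/5.-.4+[171,185],135)
print(P.round(1),P.mean(0).round(1)); d=(P[1]-P[0]+P[2]-P[3])/2; print(np.hypot(*d[:2]),np.arctan2(d[1],d[0])); d=P[1]-P[2];print(np.hypot(*d[:2]))
f=pickle.load(open('top0.pkl','rb'))
q=atz(f,proj(f,[[610-42,-170-14,31],[610-75,-170-18,31],[610-64,-170-87,31]]),31);print(q)
E
```

```text
[[ 548.1 -239.   135. ]
 [ 544.5 -204.   135. ]
 [ 567.5 -199.9  135. ]
 [ 573.4 -238.2  135. ]] [ 558.4 -220.3  135. ]
36.945885339034916 1.7010259044690954
23.354370483089813
[[ 568. -184.   31.]
 [ 535. -188.   31.]
 [ 546. -257.   31.]]
```

>>> send_rows:
  targets: [-0.002,0.0005,0.012,0,0,0,1,-0.0026,0.0005,0.03,0,0,0,1,-0.0026,0.0005,0.048,0,0,0,1,-0.0026,0.0005,0.062,0,0,0,1,-0.0026,0.0005,0.07,0,0,0,1,-0.0026,0.0005,0.071,0,0,0,1,-0.0026,0.0005,0.071,0,0,0,1,-0.0026,0.0005,0.071,0,0,0,0,-0.0026,0.0005,0.071,0,0,0,0,-0.0026,0.0005,0.071,0,0,0,-0.3,-0.0026,0.0005,0.071,0,0,0,-0.4,-0.0026,0.0005,0.071,0,0,0,-0.5]
  grip_force: 50

```text
clock: 12.52
eef_pos: [557.9, -220.4, 98.7]
tcp_rot: [3.141, 0.0, 1.72]
contact_force: [-1.7, 0.3, 1.0]
opening: 0.296
grasp_force: 0.5
```

>>> send_rows:
  targets: [0,0,0,0,0,0,-0.6,0,0,0,0,0,0,-0.8,0,0,0,0,0,0,-1,0,0,0,0,0,0,-1,0,0,0,0,0,0,-1,0,0,0,0,0,0,-1]

```text
clock: 13.02
eef_pos: [557.7, -220.5, 98.7]
tcp_rot: [3.142, 0.0, 1.72]
contact_force: [-1.9, 0.9, 5.6]
opening: 0.272
grasp_force: 49.7
```

```bash
python3 d.py 557 -220 280 1.72
```

```text
t 13.02 pos [ 557.7 -220.5   98.7] rot [3.1416e+00 3.0000e-04 1.7198e+00] F [-1.9  0.9  5.6] T [0.03 0.37 0.02] open 0.272 grip 49.7 q6 -0.53
shift m [ 0.0005 -0.0007 -0.1813] turn [ 0.      0.0003 -0.0002]
```

>>> send_rows:
  targets: [0,0,-0.003,0,0,0,-1,0,0,-0.01,0,0,0,-1,0,0,-0.022,0,0,0,-1,0,0,-0.04,0,0,0,-1,0,0,-0.06,0,0,0,-1,0,0,-0.082,0,0,0,-1,0,0,-0.104,0,0,0,-1,0,0,-0.126,0,0,0,-1,0,0,-0.146,0,0,0,-1,0,0,-0.162,0,0,0,-1,0,0,-0.174,0,0,0,-1,0,0,-0.18,0,0,0,-1]
  grip_force: 70

```text
clock: 14.02
eef_pos: [558.3, -220.5, 280.7]
tcp_rot: [3.139, 0.001, 1.72]
contact_force: [0.8, -0.7, -2.9]
opening: 0.269
grasp_force: 68.6
```

```bash
python3 d.py 558.5 58 279 .179
```

```text
t 14.02 pos [ 558.3 -220.5  280.7] rot [3.1393e+00 1.4000e-03 1.7198e+00] F [ 0.8 -0.7 -2.9] T [-0.03  0.01 -0.01] open 0.269 grip 68.6 q6 -0.53
shift m [0.2754 0.0416 0.0014] turn [ 2.9000e-03 -6.0000e-04  1.5408e+00]
```

>>> send_rows:
  targets: [0.004,0.0006,0,0,0,0.02,-1,0.011,0.0017,0,0,0,0.06,-1,0.022,0.003,0,0,0,0.12,-1,0.035,0.005,0,0,0,0.19,-1,0.049,0.007,0,0,0,0.27,-1,0.063,0.01,0,0,0,0.35,-1,0.077,0.012,0,0,0,0.43,-1,0.091,0.014,0,0,0,0.51,-1,0.105,0.016,0,0,0,0.59,-1,0.119,0.018,0,0,0,0.67,-1,0.133,0.02,0,0,0,0.75,-1,0.147,0.022,0,0,0,0.83,-1]

```text
clock: 15.02
eef_pos: [557.1, -70.9, 277.7]
tcp_rot: [-3.14, 0.001, 0.886]
contact_force: [-0.9, 0.2, -2.2]
opening: 0.267
grasp_force: 68.7
```

```bash
python3 d.py 558.5 58 279 .179
```

```text
t 15.02 pos [557.1 -70.9 277.7] rot [-3.1404e+00  8.0000e-04  8.8580e-01] F [-0.9  0.2 -2.2] T [ 0.02 -0.02  0.07] open 0.267 grip 68.7 q6 0.56
shift m [ 0.1007 -0.0805 -0.0013] turn [-0.0009  0.0012  0.7068]
```

>>> send_rows:
  targets: [0.011,-0.009,0,0,0,0.08,-1,0.022,-0.018,0,0,0,0.16,-1,0.033,-0.027,0,0,0,0.24,-1,0.045,-0.036,0,0,0,0.32,-1,0.057,-0.045,0,0,0,0.4,-1,0.068,-0.054,0,0,0,0.48,-1,0.078,-0.062,0,0,0,0.55,-1,0.086,-0.069,0,0,0,0.61,-1,0.093,-0.074,0,0,0,0.66,-1,0.098,-0.078,0,0,0,0.69,-1,0.1,-0.08,0,0,0,0.71,-1,0.1,-0.08,0,0,0,0.71,-1]

```text
clock: 16.02
eef_pos: [558.0, 57.0, 277.7]
tcp_rot: [-3.141, 0.001, 0.18]
contact_force: [-0.2, 0.5, -2.2]
opening: 0.27
grasp_force: 68.6
```

>>> send_rows:
  targets: [0,0,0,0,0,0,-1,0,0,0,0,0,0,-1,0,0,0,0,0,0,-1,0,0,0,0,0,0,-1]

```text
clock: 16.35
eef_pos: [558.4, 56.1, 278.1]
tcp_rot: [-3.142, 0.0, 0.18]
contact_force: [0.5, 0.0, -3.9]
opening: 0.272
grasp_force: 68.6
```

```bash
python3 d.py 558.5 58 190 .179
```

```text
t 16.35 pos [558.4  56.1 278.1] rot [-3.1416e+00  4.0000e-04  1.7970e-01] F [ 0.5  0.  -3.9] T [ 0.03 -0.02 -0.01] open 0.272 grip 68.6 q6 1.49
shift m [ 0.0005 -0.0018  0.0881] turn [-0.      0.0004  0.0007]
```

>>> send_rows:
  targets: [0.0003,-0.001,0.006,0,0,0,-1,0.0003,-0.0018,0.018,0,0,0,-1,0.0003,-0.0018,0.034,0,0,0,-1,0.0003,-0.0018,0.052,0,0,0,-1,0.0003,-0.0018,0.068,0,0,0,-1,0.0003,-0.0018,0.08,0,0,0,-1,0.0003,-0.0018,0.086,0,0,0,-1,0.0003,-0.0018,0.088,0,0,0,-1,0.0003,-0.0018,0.088,0,0,0,-1,0.0003,-0.0018,0.088,0,0,0,-1,0.0003,-0.0018,0.088,0,0,0,-1]

```text
clock: 17.27
eef_pos: [559.0, 58.3, 191.1]
tcp_rot: [3.141, -0.001, 0.18]
contact_force: [0.1, -0.4, -2.3]
opening: 0.273
grasp_force: 68.6
```

```bash
python3 d.py 558.5 57.9 176.7 .179; python3 - <<'E'
from h import *
import pickle
s=grab('scene');pickle.dump(s,open('s4.pkl','wb'))
# overlay the predicted foot box (bottom 96.x) and mouth
from rig import r
z=r.sense()['eef_pos'][2]-93.7;c=(558.5,57.9);w=.179;Rz=np.array([[np.cos(w),-np.sin(w)],[np.sin(w),np.cos(w)]])
k=5;o=np.array([250,120]);im=cv2.resize(s['color'][o[1]:o[1]+120,o[0]:o[0]+140],(700,600),interpolation=cv2.INTER_CUBIC)
for L,W,zz in((68,34,z),(68,34,z+26),(90,56,68),(78,44,68)):
    q=(np.array([[1,1],[1,-1],[-1,-1],[-1,1]])*[L/2,W/2])@Rz.T+c
    u=((proj(s,np.c_[q,[zz]*4])-o+.4)*k).round().astype(np.int32);cv2.polylines(im,[u],True,(0,0,255) if L==68 else (0,255,0),1);print(L,round(zz),u.tolist())
cv2.imwrite('pics/s4.png',im)
E
```

```text
t 17.27 pos [559.   58.3 191.1] rot [ 3.1415e+00 -1.4000e-03  1.7980e-01] F [ 0.1 -0.4 -2.3] T [-0.01 -0.01 -0.05] open 0.273 grip 68.6 q6 1.49
shift m [-0.0006  0.0003  0.0144] turn [ 0.0001 -0.0014  0.0008]
68 97 [[297, 315], [271, 356], [131, 318], [160, 279]]
68 123 [[300, 268], [274, 309], [132, 271], [161, 232]]
90 68 [[324, 358], [281, 427], [99, 376], [147, 311]]
78 68 [[307, 362], [274, 416], [116, 372], [153, 321]]
```

View pics/s4.png

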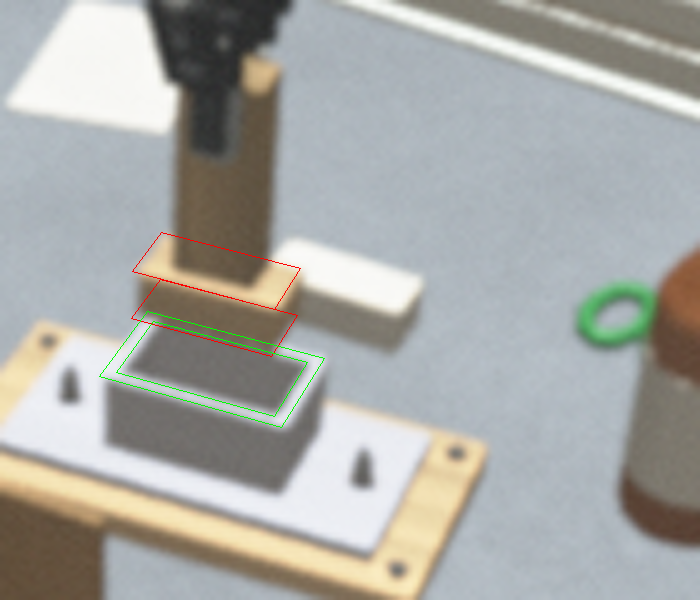

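The overlay fits: the collar and foot both sit about 1 raw px right of prediction at their left corners (collar (107,380), foot (140,272)), and they are mutually centred. I'll go to the hover height, then do one numeric check.

>>> send_rows:
  targets: [-0.0004,0.0003,0.003,0,0,0,-1,-0.0004,0.0003,0.007,0,0,0,-1,-0.0004,0.0003,0.011,0,0,0,-1,-0.0004,0.0003,0.0135,0,0,0,-1,-0.0004,0.0003,0.014,0,0,0,-1,-0.0004,0.0003,0.014,0,0,0,-1,-0.0004,0.0003,0.014,0,0,0,-1,-0.0004,0.0003,0.014,0,0,0,-1,-0.0004,0.0003,0.014,0,0,0,-1,-0.0004,0.0003,0.014,0,0,0,-1]

```text
clock: 18.15
eef_pos: [558.1, 57.9, 176.3]
tcp_rot: [3.142, -0.0, 0.18]
contact_force: [0.0, -0.2, -2.4]
opening: 0.273
grasp_force: 68.6
```

```bash
python3 d.py 558.5 57.9 176.7 .179; python3 - <<'E'
from h import *
from rig import r
s=grab('scene');S=r.sense();z=S['eef_pos'][2]-93.7;w=.179;Rz=np.array([[np.cos(w),-np.sin(w)],[np.sin(w),np.cos(w)]])
# lateral fit along the board x axis: colour masks' left/right extents on front faces
G=cv2.GaussianBlur(cv2.cvtColor(s['color'],cv2.COLOR_BGR2GRAY).astype(np.float32),(0,0),.7)
C=s['color'].astype(np.float32);rb=C[...,2]-C[...,0]
def prof(im,L,W,zz,name):
    # sample along x on the front (-y) face, mean over heights zz; find steepest edge near +-L/2
    x=np.arange(-60,60,.5);v=0
    for h in zz:
        q=np.c_[x,np.full(x.size,-W/2)]@Rz.T+(558.5,57.9);u=proj(s,np.c_[q,np.full(x.size,h)]).astype(np.float32)
        v=v+cv2.remap(im,u[:,:1],u[:,1:],cv2.INTER_CUBIC)[:,0]
    d=np.abs(np.gradient(v));e=[]
    for c in(-L/2,L/2):
        m=np.abs(x-c)<7;e.append((x[m]*d[m]**2).sum()/(d[m]**2).sum())
    print(name,np.round(e,1),'mid',round(sum(e)/2,2))
prof(rb,68,34,z+np.arange(7,20,2),'foot');prof(G,90,56,np.arange(35,60,4),'collar')
E
```

```text
t 18.15 pos [558.1  57.9 176.3] rot [ 3.1416 -0.      0.1798] F [ 0.  -0.2 -2.4] T [ 0.01  0.03 -0.03] open 0.273 grip 68.6 q6 1.49
shift m [ 0.0004  0.     -0.0004] turn [ 0.     -0.      0.0008]
foot [-31.3  37.8] mid 3.28
collar [-42.1  50. ] mid 3.98
```

The foot and collar midpoints agree to 0.7 mm. I'll trim by that and settle.

>>> send_rows:
  targets: [0.0006,0,-0.0003,0,0,0,-1,0.0006,0,-0.0003,0,0,0,-1,0.0006,0,-0.0003,0,0,0,-1,0.0006,0,-0.0003,0,0,0,-1,0.0006,0,-0.0003,0,0,0,-1,0.0006,0,-0.0003,0,0,0,-1,0.0006,0,-0.0003,0,0,0,-1,0.0006,0,-0.0003,0,0,0,-1]

```text
clock: 18.87
eef_pos: [558.6, 57.9, 176.5]
tcp_rot: [3.142, 0.0, 0.18]
contact_force: [0.3, 0.3, -2.1]
opening: 0.273
grasp_force: 68.6
```

```bash
python3 d.py 558.5 57.9 176.7 .179; python3 -c "
from rig import r
print(r.sign_off())"
```

```text
t 18.87 pos [558.6  57.9 176.5] rot [3.1416e+00 2.0000e-04 1.7990e-01] F [ 0.3  0.3 -2.1] T [-0.01 -0.04  0.02] open 0.273 grip 68.6 q6 1.49
shift m [-0.0001  0.     -0.0002] turn [0.     0.0002 0.0009]
the job is handed in; nothing more can be done
None
```

The mould is flush on its pins and released, and the rectangular plunger is held still about 15 mm above the opening, centred to about 1 mm by the scene camera and turned to match; the job was handed in at 18.9 s, verdict not shown.

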